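# Turn the revolving rack to bring the spice tin round to the mortar

## Task

I am about to grind spices, so bring the chrome spice tin round to my mortar: with a fingertip, push one of the wire dividers on the upper tier of the revolving steel rack and turn the rack, gently and at an easy pace, until the tin stands on the mortar's side, in line between the rack's column and the mortar. Turn the rack only: do not touch the tin or grip anything, and leave everything on the rack standing in its own place and the mortar where it is. Finish with the rack at rest.

Things in the scene. Friction and masses are not known exactly. Their poses are not given: they have to be found in the camera images.
- rack: turning part of the two-tier steel rack: two round trays 300 mm across, 18 mm rims, on one column. Turns either way without stops; friction about 0.14 N m (1 to 2 N at a divider's end), stays where it is left, hardly coasts. Origin on the axis at worktop height, z up; floors of the trays 28 and 164 mm above it. Four dividers on the upper tray, along the rack's own +x, +y, -x, -y
- rack_column (a point): point on the column's axis at the upper tray's floor, 164 mm above the worktop. The column is 22 mm thick; its ball top ends 252 mm above the worktop. In each of the four compartments around it stands one thing, 88 mm from the axis, midway (45 degrees) between two dividers, all under 80 mm tall
- divider_end (a point): outer end of the divider along the rack's +x, on its top edge, 144 mm from the axis, 219 mm above the worktop. All four dividers are alike: an upright frame of 6 mm round steel wire from the column to 147 mm out: a top rail (upper edge 55 mm over the tray floor), a second rail 28 mm over the floor, and an upright post at the outer end
- rack_foot: the rack's fixed round foot, 200 mm across and 22 mm high, under the turning part and on the same axis; it does not move. Origin on the axis at the worktop; its own -x axis points from the column straight at the mortar's centre (the bearing the tin must be brought to)
- spice_tin: chrome spice tin with a milled twist cap of the same metal, 53 mm across, 70 mm tall, in one of the four compartments of the upper tier; origin at the centre of its underside. The thing to be brought round; not to be touched
- mortar: dark granite mortar with a pestle leaning in it, 132 mm across, 95 mm tall (pestle to 160 mm), 2.4 kg, standing on the worktop 240 to 270 mm from the rack's axis; origin at the centre of its underside
- stopper: glass carafe stopper with a rounded head, standing on its flat end, 48 mm across, 68 mm tall, in another compartment of the upper tier; origin at the centre of its underside
- funnel: grey plastic funnel standing mouth down, 76 mm across, 78 mm tall, in another compartment of the upper tier; origin at the centre of its underside
- glass_jar: small glass jar with a flat wooden lid, 58 mm across, 74 mm tall, in another compartment of the upper tier; origin at the centre of its underside
- bowl_lower: lower of a nested pair of shallow white ceramic bowls, 134 mm across, 36 mm tall, on the lower tier; origin at the centre of its underside
- bowl_upper: upper bowl of the pair, the same size, nested in the other
- sugar_tin: plain aluminium tin, 72 mm across, 95 mm tall, on the lower tier; origin at the centre of its underside

How it is judged:
By the outcome, as a careful person would: the job done as asked, in the order asked, and still so for the second after the job is handed in, with the robot touching nothing.
It also fails if it takes over 72 s, if anything falls off the work surface, if the arm or the gripper's body presses on something with over 40 N, if the wrist force passes 120 N, or if a joint passes its speed limit or range.

## Robot

A 7-joint arm with a two-finger parallel gripper is mounted at the origin on the work surface. World frame = base frame: x ahead of the robot, y to its left, z up, the work surface at z = 0. Lengths are in m, angles in rad, forces in N, time in s.
With the tool pointing down it reaches from about 0.4 to 0.9 m from the base axis. Payload 5.6 kg.
Tool frame: the origin (TCP) lies midway between the tips of the shut fingers; the grasp point (between the pads) lies 19 mm behind it; z points along the fingers, y is the line along which they close (so a half turn about z gives the same grasp; the last joint's range is limited). The gripper opens to 92 mm and grips with 3 to 60 N. Pads are 20 mm wide; open, the fingers measure 128 mm over their backs; the gripper's body (75 mm by 189 mm) begins 69 mm behind the grasp point.
Start: joints at [1.224, 0.468, -0.012, 1.603, 0.006, 1.071, -0.056], TCP at [0.194, -0.62, 0.215] pointing down, gripper open.
Joint ranges: [-2.53, 2.53], [-0.31, 2.02], [-1.57, 1.55], [0.28, 2.44], [-1.29, 4.43], [0.15, 1.84], [-2.92, 2.92]. Speed limits (rad/s): [2.57, 2.57, 3.14, 3.14, 3.14, 3.14, 3.14].

## Interface

Orientations are given as a unit quaternion [x, y, z, w].
In Python, from cell import arm gives the robot as it stands.
- The arm moves only by the shell command python3 -m pendant 'ROWS' [FORCE]. ROWS is JSON, a list of rows, each an object with "dr": the turn, a rotation vector about the tool's x, y, z in rad, a list of three; "linear": the shift along the tool's x, y, z in m, a list of three; "claw": the closure, from 0 (fully open) to 1 (shut). In form: [{"dr": [ax, ay, az], "linear": [dx, dy, dz], "claw": claw}, ...]. A call has 1 to 8 rows; each row is the pose to reach, as a shift and turn from the pose commanded when the call began, along the tool's axes at that moment; what a row does not reach only later rows make up. A row lasts 1/8 s, in which the tool goes at most 62.5 mm and 10.7 degrees, less where a joint would pass 70% of its speed; a pose out of reach is approached as far as the arm can. A call with a gripper value outside its range is refused whole. The fingers move at their own pace and stop on an object; FORCE is the grip in N (left out, the last holds). Time passes only in rows, so rows that repeat a pose let the fingers close. It gives the time, the measured TCP pose, the force, the opening and the grip force at its end, in the units of the state.
- arm.sense(): the state, without advancing time (a new reading comes with each control period).
- arm.capture(name): name is "scene" or "top" or "wrist"; returns a dict with "pixels" (400x640x3 uint8, red, green, blue), "mtx" (3x3 intrinsics, pixels), "cam_to_world" (4x4, takes a point from camera to world coordinates); the wrist camera has in their place "tool_from_camera" (4x4, takes a point from camera to tool coordinates, whose origin is the TCP and whose axes are the flange's). Camera axes: x right, y up, looking along -z (the intrinsics and any distortion apply to the point x, -y, -z); pixel columns grow to the right and rows downward; lengths in m; the calibration is good to about 2 mm. The wrist camera is an equidistant fisheye: a pixel r from the principal point sees the ray r / f radians off the axis. A picture is of the moment at which its call begins: read the wrist's pose just before it. There is no depth.
- arm.hand_in(): hands the job in; it is judged then, once.
The state is a dict: "time_s": time; "q": joint angles; "dq": joint speeds; "effort": joint torques, N m; "position": TCP position; "orientation": TCP orientation; "wrist_force": force on the tool from outside, world axes, zero at the start; "moment": the same for the moment, N m; "width": opening from 0.0 (shut) to 1.0 (fully open); "grip_force": force on a finger pad.
Only numpy, scipy, OpenCV 4.12 (cv2) and the standard library are available. Lean on these libraries where they do the work, as an engineer would, in place of code of your own. Each camera call takes 0.05 s, during which the arm holds its last target. There are 200 camera calls.

## Working session

There is one attempt and no reset: what is moved stays moved. The work goes in short steps, Python scripts to look and compute and a shell command to move; the robot and the scene stay as the last step left them, time stands still between calls to the robot, and variables do not carry over. Pictures are saved under pics/ and viewed, at most 10 in all, crops included, and the job is handed in when it is done.

```bash
mkdir -p pics
python3 - <<'E'
from cell import arm
import cv2,pickle,numpy as np
s=arm.sense();print(s)
for n in("scene","top"):
    c=arm.capture(n);cv2.imwrite(f"pics/{n}0.png",c["pixels"][:,:,::-1]);pickle.dump(c,open(f"pics/{n}0.pkl","wb"))
    print(n,np.round(c["mtx"],1).tolist(),np.round(c["cam_to_world"],3).tolist(),[k for k in c])
E
```

```text
{'time_s': 0.0, 'q': array([ 1.22401068,  0.46837353, -0.01164553,  1.60365894,  0.00599099,
        1.07137452, -0.05630731]), 'dq': array([-1.33463972e-05, -6.29610915e-04, -1.34866109e-03, -3.58356734e-04,
        1.98765881e-03,  9.40865852e-04,  1.68689617e-03]), 'effort': array([ 4.11437395e-04, -5.20573211e+01, -1.20879372e-02, -2.43757617e+01,
       -5.65968489e-02,  1.72140420e-02,  1.46347566e-04]), 'position': array([ 0.19421812, -0.61967782,  0.21362811]), 'orientation': array([ 9.88488877e-01,  1.51290941e-01, -1.82430826e-04, -8.70820801e-04]), 'wrist_force': array([ 0.60442471,  0.43129609, -0.48679136]), 'moment': array([0.00611743, 0.01008125, 0.0220959 ]), 'grip_force': 0.0, 'width': 1.0022616706852134}
scene [[378.3, 0.0, 320.2], [0.0, 378.3, 202.2], [0.0, 0.0, 1.0]] [[-0.711, -0.444, 0.545, 0.958], [0.703, -0.437, 0.561, 0.428], [-0.011, 0.782, 0.623, 0.606], [0.0, 0.0, 0.0, 1.0]] ['pixels', 'mtx', 'cam_to_world']
top [[424.8, 0.0, 322.8], [0.0, 424.8, 197.6], [0.0, 0.0, 1.0]] [[0.017, 0.99, -0.14, 0.436], [-0.999, 0.022, 0.036, -0.009], [0.038, 0.14, 0.989, 0.863], [0.0, 0.0, 0.0, 1.0]] ['pixels', 'mtx', 'cam_to_world']
```

View pics/scene0.png

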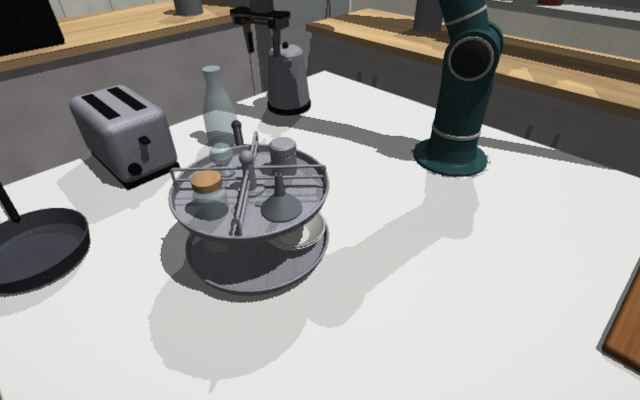

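View pics/top0.png

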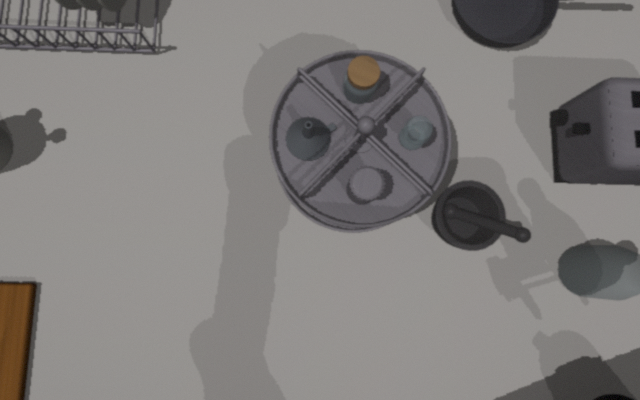

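The top view shows the column ball at (366,126), tin (367,184), stopper (416,132), jar (364,72) and funnel (308,138). The divider ends are near (423,70), (432,193), (303,194) and (301,72), and the mortar is near (470,216). I'll enlarge it to measure properly.

Run:
```python
import cv2
a=cv2.imread("pics/top0.png")[40:260,260:540]
a=cv2.resize(a,None,fx=2.7,fy=2.7,interpolation=cv2.INTER_CUBIC);a=cv2.convertScaleAbs(a,alpha=1.7)
cv2.imwrite("pics/topc.png",a)
```

```text
(no output)
```

View pics/topc.png

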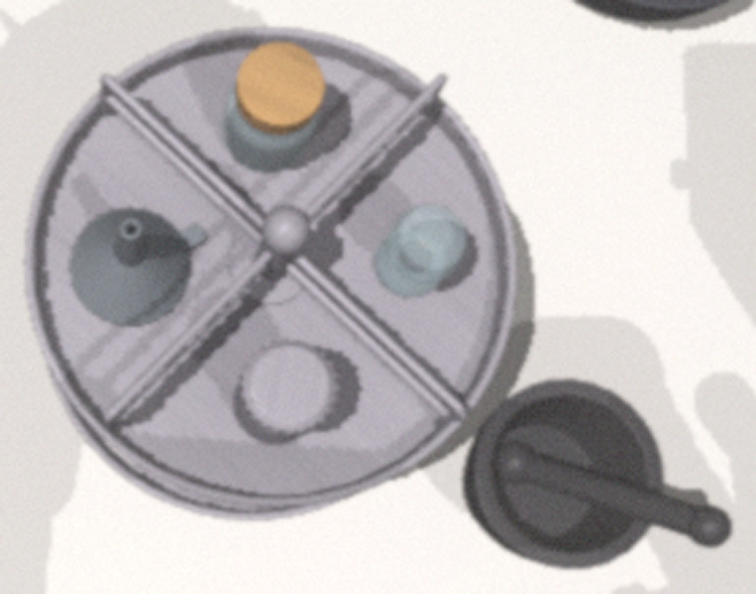

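The crop shows divider ends at (105,83), (440,80), (462,410), (113,420), the tin cap at (290,387), the mortar rim centre at (563,473) and the ball at (286,229).

```bash
cat > h.py <<'E'
import numpy as np,pickle
def ray(c,uv,z):
    K=c["mtx"];T=c["cam_to_world"];d=np.array([(uv[0]-K[0,2])/K[0,0],-(uv[1]-K[1,2])/K[1,1],-1])
    d=T[:3,:3]@d;o=T[:3,3];return o+d*(z-o[2])/d[2]
def proj(c,p):
    T=c["cam_to_world"];q=T[:3,:3].T@(np.array(p)-T[:3,3]);K=c["mtx"]
    return np.array([K[0,2]+K[0,0]*q[0]/-q[2],K[1,2]+K[1,1]*q[1]/q[2]])
E
python3 - <<'E'
from h import *
c=pickle.load(open("pics/top0.pkl","rb"));s=pickle.load(open("pics/scene0.pkl","rb"))
f=lambda u,v:(260+(u+.5)/2.7-.5,40+(v+.5)/2.7-.5)
D=[ray(c,f(*p),.216)[:2] for p in((105,83),(440,80),(462,410),(113,420))]
m=np.mean(D,0);print("ends",np.round(D,4).tolist(),"mean",m,[np.linalg.norm(d-m).round(4) for d in D],[np.degrees(np.arctan2(*(d-m)[::-1])).round(1) for d in D])
b=ray(c,f(286,229),.240)[:2];print("ball",b)
t=ray(c,f(290,387),.234)[:2];M=ray(c,f(563,473),.095)[:2]
print("rim",[ray(c,f(*p),.182)[:2].round(4) for p in((27,268),(517,268),(275,28),(262,507))])
for n,x in(("tin",t),("mortar",M)):
  d=x-b;print(n,x,np.linalg.norm(d),np.degrees(np.arctan2(d[1],d[0])))
print("scene reproj ball,tin,ends",[proj(s,[*x,z]).round(1) for x,z in((b,.240),(t,.234),(D[0],.219),(D[1],.219),(D[2],.219),(D[3],.219))])
# two-view triangulation of ball
def tri(uv1,uv2):
    A=[];B=[]
    for cc,uv in((c,uv1),(s,uv2)):
        o=cc["cam_to_world"][:3,3];d=ray(cc,uv,.1)-o;d/=np.linalg.norm(d);P=np.eye(3)-np.outer(d,d);A.append(P);B.append(P@o)
    return np.linalg.lstsq(np.vstack(A),np.hstack(B),rcond=None)[0]
print(tri(f(286,229),(247,157)), "tin",tri(f(290,387),(283,144)))
E
```

```text
ends [[0.7328, 0.0106], [0.7417, -0.1905], [0.541, -0.2001], [0.5306, 0.0009]] mean [ 0.63651271 -0.09477188] [np.float64(0.1427), np.float64(0.1422), np.float64(0.1422), np.float64(0.1428)] [np.float64(47.6), np.float64(-42.3), np.float64(-132.2), np.float64(137.9)]
ball [ 0.63835661 -0.09442005]
rim [array([0.6279, 0.056 ]), array([ 0.6364, -0.2463]), array([ 0.7889, -0.095 ]), array([ 0.4852, -0.0886])]
tin [ 0.54884814 -0.09778126] 0.08957155708463858 -177.84944973649743
mortar [ 0.51877877 -0.30472107] 0.24192018552165517 -119.62269967378552
scene reproj ball,tin,ends [array([246.4, 156.4]), array([282.7, 141.2]), array([238.8, 214.9]), array([172., 168.]), array([255.4, 129.7]), array([324.6, 162.9])]
[ 0.63817616 -0.09410455  0.23890236] tin [ 0.54935871 -0.09806651  0.22805113]
```

```bash
cat > plan.py <<'E'
from cell import arm
from h import *
from scipy.spatial.transform import Rotation as R
A=np.array([.6372,-.0947])
def to(p,yaw):   # shift in tool axes, turn about tool z for tool-x at yaw (deg)
    s=arm.sense();r=R.from_quat(s["orientation"]);m=r.as_matrix()
    g=np.array([[np.cos(yaw),np.sin(yaw),0],[np.sin(yaw),-np.cos(yaw),0],[0,0,-1]])
    print(s["time_s"],s["position"].round(4),s["wrist_force"].round(1),"lin",(m.T@(np.array(p)-s["position"])).round(4),"dr",(r.inv()*R.from_matrix(g)).as_rotvec().round(3))
E
python3 - <<'E'
from plan import *
c=pickle.load(open("pics/top0.pkl","rb"))
print("carafe",[ray(c,(580,270),0),ray(c,(640,272),.22)])
y=np.radians(47.9);to([.556,.0096,.335],y)
E
```

```text
carafe [array([ 0.42022423, -0.57046944,  0.        ]), array([ 0.42268616, -0.52149257,  0.22      ])]
0.1 [ 0.1942 -0.6198  0.2137] [-0.2 -0.5 -0.1] lin [ 0.5334 -0.4926 -0.1206] dr [-0.002 -0.    -0.532]
```

```bash
python3 -m pendant '[{"dr":[0,0,0],"linear":[0,0,-0.05],"claw":1},{"dr":[0,0,0],"linear":[0,0,-0.1],"claw":1},{"dr":[0,0,-0.05],"linear":[0.03,-0.03,-0.12],"claw":1},{"dr":[0,0,-0.1],"linear":[0.065,-0.06,-0.12],"claw":1},{"dr":[0,0,-0.15],"linear":[0.1,-0.092,-0.12],"claw":1},{"dr":[0,0,-0.2],"linear":[0.135,-0.125,-0.12],"claw":1},{"dr":[0,0,-0.25],"linear":[0.17,-0.157,-0.12],"claw":1},{"dr":[0,0,-0.3],"linear":[0.205,-0.19,-0.12],"claw":1}]'
python3 - <<'E'
from plan import *
to([.556,.0096,.335],np.radians(47.9))
E
```

```text
time_s: 1.1
position: [0.3337, -0.3761, 0.3343]
orientation: [0.955, 0.298, -0.0, -0.0]
wrist_force: [0.8, -0.5, 0.2]
width: 0.152
grip_force: 0.0
1.1 [ 0.3337 -0.3761  0.3343] [ 0.8 -0.5  0.2] lin [ 0.4023 -0.1906 -0.0007] dr [-0.     0.    -0.231]
```

```bash
python3 -m pendant '[{"dr":[0,0,-0.03],"linear":[0.05,-0.024,0],"claw":1},{"dr":[0,0,-0.06],"linear":[0.1,-0.048,0],"claw":1},{"dr":[0,0,-0.09],"linear":[0.155,-0.073,0],"claw":1},{"dr":[0,0,-0.12],"linear":[0.21,-0.1,0],"claw":1},{"dr":[0,0,-0.15],"linear":[0.265,-0.126,0],"claw":1},{"dr":[0,0,-0.18],"linear":[0.32,-0.152,0],"claw":1},{"dr":[0,0,-0.21],"linear":[0.37,-0.176,0],"claw":1},{"dr":[0,0,-0.231],"linear":[0.402,-0.19,0],"claw":1}]'
python3 - <<'E'
from plan import *
to([.556,.0096,.198],np.radians(47.9))
import cv2
c=arm.capture("scene");cv2.imwrite("pics/s1.png",cv2.resize(c["pixels"][50:300,120:420,::-1],None,fx=2.4,fy=2.4))
E
```

```text
time_s: 2.1
position: [0.5568, 0.01, 0.3342]
orientation: [0.913, 0.407, -0.0, -0.001]
wrist_force: [0.3, -0.2, -0.2]
width: 0.005
grip_force: 0.0
2.1 [0.5568 0.01   0.3342] [ 0.3 -0.2 -0.2] lin [-0.0009 -0.0002  0.1362] dr [-0.001 -0.     0.002]
```

View pics/s1.png

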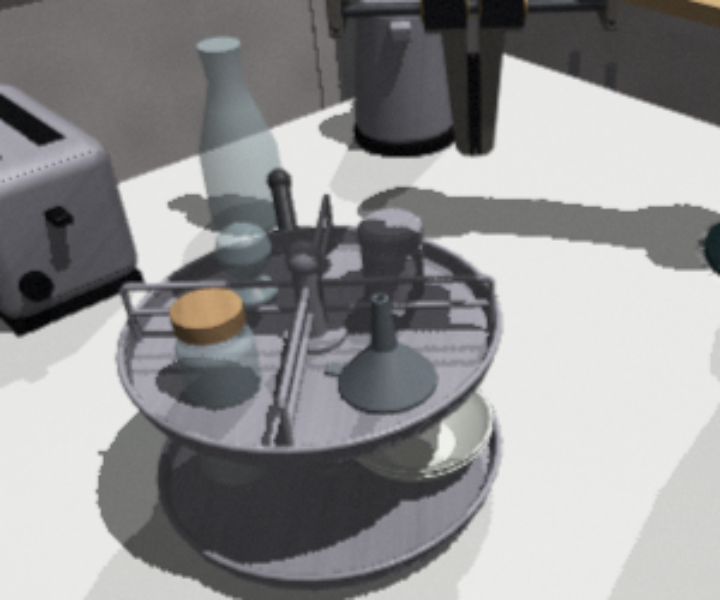

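The shut fingertips are at (475,150) in the crop, above the funnel compartment beside the divider, whose end is at (490,285). The way down is clear, so I'll descend.

```bash
python3 -m pendant '[{"dr":[0,0,0],"linear":[-0.001,0,0.02],"claw":1},{"dr":[0,0,0],"linear":[-0.001,0,0.045],"claw":1},{"dr":[0,0,0],"linear":[-0.001,0,0.07],"claw":1},{"dr":[0,0,0],"linear":[-0.001,0,0.09],"claw":1},{"dr":[0,0,0],"linear":[-0.001,0,0.108],"claw":1},{"dr":[0,0,0],"linear":[-0.001,0,0.122],"claw":1},{"dr":[0,0,0],"linear":[-0.001,0,0.132],"claw":1},{"dr":[0,0,0],"linear":[-0.001,0,0.136],"claw":1}]'
python3 - <<'E'
from plan import *
import cv2
to([.556,.0096,.198],np.radians(47.9))
c=arm.capture("scene");cv2.imwrite("pics/s2.png",cv2.resize(c["pixels"][100:260,160:380,::-1],None,fx=3.5,fy=3.5))
s=arm.sense();r=R.from_quat(s["orientation"]).as_matrix();a=r.T@(np.array([*A,s["position"][2]])-s["position"]);print("axis in tool",a)
for adv in(6,):  # first approach adv mm along -x, then arc
  pass
for k in range(1,9):
  t=np.radians(2*k);Q=R.from_rotvec([0,0,-t]);print(k,(-t).round(4),(a-Q.apply(a)).round(4))
E
```

```text
time_s: 3.15
position: [0.5555, 0.0063, 0.1981]
orientation: [0.914, 0.405, -0.0, -0.0]
wrist_force: [-0.4, 0.2, 0.6]
width: 0.002
grip_force: 0.0
3.15 [0.5555 0.0063 0.1981] [-0.4  0.2  0.6] lin [ 0.0028 -0.0019  0.0001] dr [-0.     0.    -0.001]
axis in tool [-1.99472526e-02  1.28339233e-01 -5.03843593e-05]
1 -0.0349 [-0.0045 -0.0006  0.    ]
2 -0.0698 [-0.009  -0.0011  0.    ]
3 -0.1047 [-0.0135 -0.0014 -0.    ]
4 -0.1396 [-0.0181 -0.0015 -0.    ]
5 -0.1745 [-0.0226 -0.0015  0.    ]
6 -0.2094 [-0.0271 -0.0013 -0.    ]
7 -0.2443 [-0.0316 -0.001  -0.    ]
8 -0.2793 [-0.0361 -0.0005  0.    ]
```

View pics/s2.png

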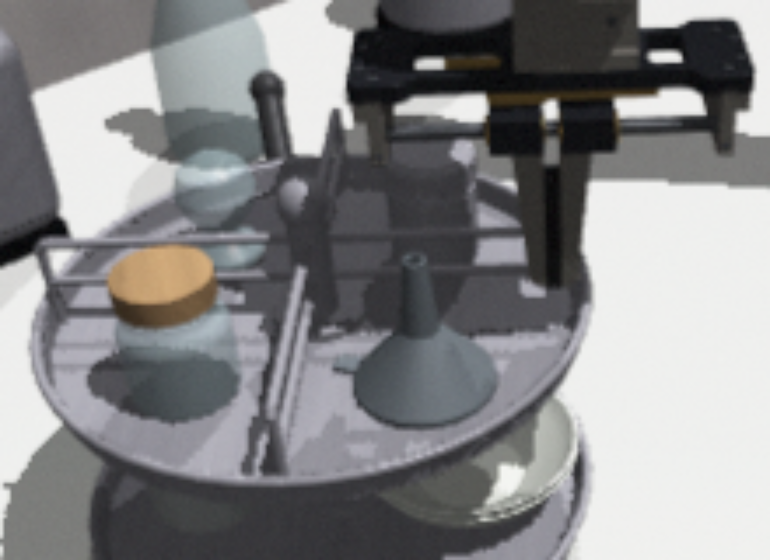

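The fingertips (550,285) stand in the funnel compartment beside the outer end of the near divider, clear of the funnel and rim. I'll close the gap slowly.

```bash
python3 -m pendant '[{"dr":[0,0,0],"linear":[-0.001,0,0],"claw":1},{"dr":[0,0,0],"linear":[-0.002,0,0],"claw":1},{"dr":[0,0,0],"linear":[-0.003,0,0],"claw":1},{"dr":[0,0,0],"linear":[-0.004,0,0],"claw":1},{"dr":[0,0,0],"linear":[-0.005,0,0],"claw":1},{"dr":[0,0,0],"linear":[-0.006,0,0],"claw":1}]'
python3 - <<'E'
from plan import *
to([.556,.0096,.198],np.radians(47.9))
s=arm.sense();r=R.from_quat(s["orientation"]).as_matrix();a=r.T@(np.array([*A,s["position"][2]])-s["position"]);print("axis in tool",a)
for k in range(1,9):
  t=np.radians(2*k-1 if k>1 else 1);Q=R.from_rotvec([0,0,-t]);print(k,(-t).round(4),(a-Q.apply(a)).round(4))
E
```

```text
time_s: 3.95
position: [0.5518, 0.002, 0.1987]
orientation: [0.914, 0.405, 0.0, -0.0]
wrist_force: [1.5, 0.1, -0.3]
width: 0.005
grip_force: 0.6
3.95 [0.5518 0.002  0.1987] [ 1.5  0.1 -0.3] lin [ 0.0084 -0.002   0.0007] dr [ 0.    -0.001 -0.001]
axis in tool [-1.43895169e-02  1.28223770e-01  2.87674700e-05]
1 -0.0175 [-0.0022 -0.0002  0.    ]
2 -0.0524 [-0.0067 -0.0006  0.    ]
3 -0.0873 [-0.0112 -0.0008 -0.    ]
4 -0.1222 [-0.0157 -0.0008  0.    ]
5 -0.1571 [-0.0202 -0.0007  0.    ]
6 -0.192 [-0.0247 -0.0004 -0.    ]
7 -0.2269 [-0.0292  0.      0.    ]
8 -0.2618 [-0.0337  0.0006  0.    ]
```

```bash
python3 -m pendant '[{"dr":[0,0,-0.0175],"linear":[-0.0022,-0.0002,0],"claw":1},{"dr":[0,0,-0.0524],"linear":[-0.0067,-0.0006,0],"claw":1},{"dr":[0,0,-0.0873],"linear":[-0.0112,-0.0008,0],"claw":1},{"dr":[0,0,-0.1222],"linear":[-0.0157,-0.0008,0],"claw":1},{"dr":[0,0,-0.157],"linear":[-0.0202,-0.0007,0],"claw":1},{"dr":[0,0,-0.192],"linear":[-0.0247,-0.0004,0],"claw":1},{"dr":[0,0,-0.227],"linear":[-0.0292,0,0],"claw":1},{"dr":[0,0,-0.262],"linear":[-0.0337,0.0006,0],"claw":1}]'
cat > arc.py <<'E'
from plan import *
s=arm.sense();r=R.from_quat(s["orientation"]).as_matrix();a=r.T@(np.array([*A,s["position"][2]])-s["position"]);print("axis in tool",a,s["wrist_force"].round(1),"yaw",np.degrees(np.arctan2(r[1,0],r[0,0])))
for k in range(1,9):
  t=np.radians(2*k);Q=R.from_rotvec([0,0,-t]);print(k,(-t).round(4),(a-Q.apply(a)).round(4))
E
python3 arc.py
```

```text
time_s: 4.95
position: [0.5295, -0.0237, 0.1987]
orientation: [0.853, 0.522, 0.0, 0.0]
wrist_force: [0.9, 0.7, -0.3]
width: 0.004
grip_force: 0.6
axis in tool [-1.42499395e-02  1.28217030e-01  6.06144802e-05] [ 0.9  0.7 -0.3] yaw 62.94389961286375
1 -0.0349 [-0.0045 -0.0004  0.    ]
2 -0.0698 [-0.009  -0.0007  0.    ]
3 -0.1047 [-0.0135 -0.0008  0.    ]
4 -0.1396 [-0.018  -0.0007  0.    ]
5 -0.1745 [-0.0225 -0.0005  0.    ]
6 -0.2094 [-0.027  -0.0002  0.    ]
7 -0.2443 [-0.0314  0.0004  0.    ]
8 -0.2793 [-0.0359  0.001  -0.    ]
```

```bash
python3 -m pendant '[{"dr":[0,0,-0.035],"linear":[-0.0045,-0.0004,0],"claw":1},{"dr":[0,0,-0.07],"linear":[-0.009,-0.0007,0],"claw":1},{"dr":[0,0,-0.105],"linear":[-0.0135,-0.0008,0],"claw":1},{"dr":[0,0,-0.14],"linear":[-0.018,-0.0007,0],"claw":1},{"dr":[0,0,-0.175],"linear":[-0.0225,-0.0005,0],"claw":1},{"dr":[0,0,-0.209],"linear":[-0.027,-0.0002,0],"claw":1},{"dr":[0,0,-0.244],"linear":[-0.0314,0.0004,0],"claw":1},{"dr":[0,0,-0.279],"linear":[-0.0359,0.001,0],"claw":1}]'
python3 arc.py|head -1
```

```text
time_s: 5.95
position: [0.514, -0.056, 0.1987]
orientation: [0.772, 0.636, 0.0, 0.0]
wrist_force: [0.1, 1.5, 1.1]
width: 0.004
grip_force: 0.6
axis in tool [-1.43768362e-02  1.28373181e-01  5.42681284e-05] [0.1 1.5 1.1] yaw 78.93660296831372
```

```bash
python3 -m pendant '[{"dr":[0,0,-0.035],"linear":[-0.0045,-0.0004,0],"claw":1},{"dr":[0,0,-0.07],"linear":[-0.009,-0.0007,0],"claw":1},{"dr":[0,0,-0.105],"linear":[-0.0135,-0.0008,0],"claw":1},{"dr":[0,0,-0.14],"linear":[-0.018,-0.0007,0],"claw":1},{"dr":[0,0,-0.175],"linear":[-0.0225,-0.0005,0],"claw":1},{"dr":[0,0,-0.2],"linear":[-0.0257,-0.0002,0],"claw":1},{"dr":[0,0,-0.215],"linear":[-0.0276,0,0],"claw":1},{"dr":[0,0,-0.215],"linear":[-0.0276,0,0],"claw":1}]'
python3 arc.py|head -1
python3 - <<'E'
from cell import arm
import cv2,pickle
c=arm.capture("top");pickle.dump(c,open("pics/top3.pkl","wb"))
cv2.imwrite("pics/top3.png",cv2.convertScaleAbs(cv2.resize(c["pixels"][40:260,260:540,::-1],None,fx=2.7,fy=2.7,interpolation=cv2.INTER_CUBIC),alpha=1.7))
E
```

```text
time_s: 6.95
position: [0.5083, -0.0834, 0.1985]
orientation: [0.7, 0.714, -0.0, -0.0]
wrist_force: [0.6, -0.2, 0.0]
width: 0.003
grip_force: 0.0
axis in tool [-1.38752924e-02  1.28628329e-01 -5.84966262e-05] [ 0.6 -0.2  0. ] yaw 91.12791265101094
```

View pics/top3.png

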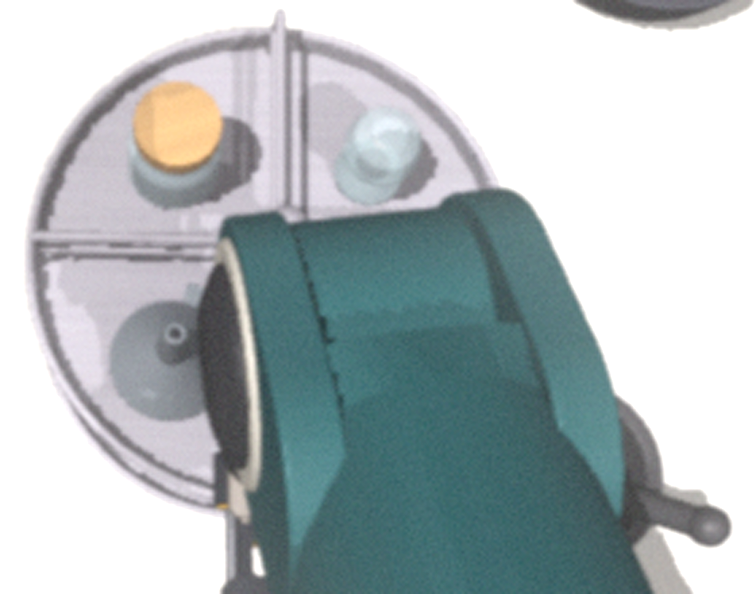

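The rack has turned and everything on it still stands. The divider ends now show at (279,17) and (36,239) in the crop, with the arm hiding the rest.

```bash
python3 - <<'E'
from plan import *
c=pickle.load(open("pics/top3.pkl","rb"))
f=lambda u,v:(260+(u+.5)/2.7-.5,40+(v+.5)/2.7-.5)
for p in((279,17),(36,239)):
    d=ray(c,f(*p),.216)[:2]-A;print(np.linalg.norm(d),np.degrees(np.arctan2(d[1],d[0])))
E
python3 arc.py
```

```text
0.14119391547793486 0.660601532291886
0.14288914845228828 90.55414887098468
axis in tool [-1.39111844e-02  1.28624308e-01 -5.47271149e-05] [-0.1  0.  -0. ] yaw 91.1199631996742
1 -0.0349 [-0.0045 -0.0004  0.    ]
2 -0.0698 [-0.009  -0.0007  0.    ]
3 -0.1047 [-0.0135 -0.0007 -0.    ]
4 -0.1396 [-0.018  -0.0007 -0.    ]
5 -0.1745 [-0.0225 -0.0005  0.    ]
6 -0.2094 [-0.027  -0.0001 -0.    ]
7 -0.2443 [-0.0315  0.0005 -0.    ]
8 -0.2793 [-0.036   0.0011  0.    ]
```

```bash
python3 -m pendant '[{"dr":[0,0,-0.02],"linear":[-0.0026,-0.0002,0],"claw":1},{"dr":[0,0,-0.055],"linear":[-0.0071,-0.0006,0],"claw":1},{"dr":[0,0,-0.09],"linear":[-0.0116,-0.0007,0],"claw":1},{"dr":[0,0,-0.125],"linear":[-0.0161,-0.0007,0],"claw":1},{"dr":[0,0,-0.16],"linear":[-0.0206,-0.0006,0],"claw":1},{"dr":[0,0,-0.195],"linear":[-0.0251,-0.0003,0],"claw":1},{"dr":[0,0,-0.225],"linear":[-0.029,0.0002,0],"claw":1},{"dr":[0,0,-0.243],"linear":[-0.0313,0.0005,0],"claw":1}]'
python3 -m pendant '[{"dr":[0,0,0],"linear":[0,0,0],"claw":1},{"dr":[0,0,0],"linear":[0,0,0],"claw":1}]'
python3 - <<'E'
from cell import arm
import cv2,pickle
c=arm.capture("top");pickle.dump(c,open("pics/top4.pkl","wb"))
cv2.imwrite("pics/top4.png",cv2.convertScaleAbs(cv2.resize(c["pixels"][40:260,260:540,::-1],None,fx=2.7,fy=2.7,interpolation=cv2.INTER_CUBIC),alpha=1.7))
E
python3 arc.py
```

```text
time_s: 8.0
position: [0.5094, -0.1146, 0.1984]
orientation: [0.608, 0.794, -0.0, -0.0]
wrist_force: [-1.8, 1.0, -0.2]
width: 0.003
grip_force: 0.6
time_s: 8.25
position: [0.5099, -0.1144, 0.1987]
orientation: [0.608, 0.794, 0.0, 0.0]
wrist_force: [-0.7, 0.1, -0.2]
width: 0.003
grip_force: 0.0
axis in tool [-1.40695039e-02  1.28085804e-01  5.41476577e-05] [0.9 0.5 0.5] yaw 105.05718184850292
1 -0.0349 [-0.0045 -0.0004  0.    ]
2 -0.0698 [-0.009  -0.0007  0.    ]
3 -0.1047 [-0.0135 -0.0008  0.    ]
4 -0.1396 [-0.018  -0.0007  0.    ]
5 -0.1745 [-0.0225 -0.0005  0.    ]
6 -0.2094 [-0.0269 -0.0001  0.    ]
7 -0.2443 [-0.0314  0.0004  0.    ]
8 -0.2793 [-0.0359  0.0011 -0.    ]
```

View pics/top4.png

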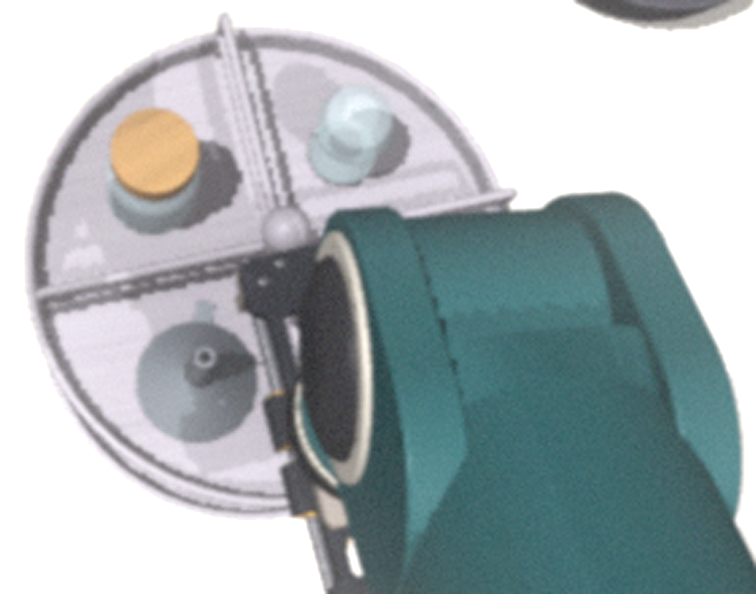

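Divider ends are now at (225,18), (43,293) and (512,196), and all visible items are standing. I'll work out the remaining angle and refine the mortar's centre from the first image.

Run:
```python
from plan import *
import cv2
from scipy.optimize import least_squares
c=pickle.load(open("pics/top4.pkl","rb"));c0=pickle.load(open("pics/top0.pkl","rb"))
f=lambda u,v:(260+(u+.5)/2.7-.5,40+(v+.5)/2.7-.5)
for p in((225,18),(43,293),(512,196)):
    d=ray(c,f(*p),.216)[:2]-A;print(np.linalg.norm(d),np.degrees(np.arctan2(d[1],d[0])))
# mortar rim: radial edge from the lit worktop inward, away from the pestle and rack
g=cv2.cvtColor(c0["pixels"],cv2.COLOR_RGB2GRAY).astype(float);P=[]
M0=np.array([.5188,-.3047])
for th in np.radians(np.arange(0,360,5)):
    best=None;rs=np.arange(.056,.076,.0005)
    v=[]
    for r in rs:
        u=proj(c0,[*(M0+r*np.array([np.cos(th),np.sin(th)])),.095]).astype(np.float32)
        v.append(cv2.getRectSubPix(g.astype(np.float32),(1,1),(float(u[0]),float(u[1])))[0,0])
    dv=np.diff(cv2.GaussianBlur(np.array(v),(1,5),0).ravel());k=dv.argmax()
    if dv[k]>2:P.append(M0+rs[k]*np.array([np.cos(th),np.sin(th)]))
P=np.array(P);s=least_squares(lambda x:np.hypot(*(P-x[:2]).T)-x[2],[*M0,.066],loss="soft_l1",f_scale=.001).x
d=s[:2]-A;print(len(P),s,np.hypot(*d),np.degrees(np.arctan2(d[1],d[0])))
```

```text
0.14347227064977838 13.812730879758677
0.14178323781928182 103.65664253782461
0.1417719363972117 -76.43623715135332
66 [ 0.5189042  -0.30621872  0.06625676] 0.2423511158633714 -119.21691838592514
```

```bash
python3 -m pendant '[{"dr":[0,0,-0.01],"linear":[-0.0013,-0.0001,0],"claw":1},{"dr":[0,0,-0.02],"linear":[-0.0026,-0.0002,0],"claw":1},{"dr":[0,0,-0.03],"linear":[-0.0039,-0.0003,0],"claw":1},{"dr":[0,0,-0.038],"linear":[-0.005,-0.0004,0],"claw":1},{"dr":[0,0,-0.042],"linear":[-0.0055,-0.0004,0],"claw":1},{"dr":[0,0,-0.042],"linear":[-0.0055,-0.0004,0],"claw":1}]'
python3 -m pendant '[{"dr":[0,0,0],"linear":[0.003,0,0],"claw":1},{"dr":[0,0,0],"linear":[0.006,0,0],"claw":1},{"dr":[0,0,0],"linear":[0.006,0,-0.015],"claw":1},{"dr":[0,0,0],"linear":[0.006,0,-0.04],"claw":1},{"dr":[0,0,0],"linear":[0.006,0,-0.07],"claw":1},{"dr":[0,0,0],"linear":[0.006,0,-0.1],"claw":1},{"dr":[0,0,0],"linear":[0.006,0,-0.13],"claw":1},{"dr":[0,0,0],"linear":[0.006,0,-0.15],"claw":1}]'
python3 arc.py|head -1
```

```text
time_s: 9.05
position: [0.5108, -0.1199, 0.1986]
orientation: [0.592, 0.806, -0.0, 0.0]
wrist_force: [-0.1, 0.3, 0.6]
width: 0.006
grip_force: 0.3
time_s: 10.05
position: [0.5094, -0.1138, 0.3512]
orientation: [0.591, 0.806, 0.0, 0.001]
wrist_force: [0.9, -0.5, -0.1]
width: 0.005
grip_force: 0.0
axis in tool [-0.02015425  0.12767785  0.00030003] [ 0.9 -0.5 -0.1] yaw 107.48663439237652
```

```bash
python3 -m pendant '[{"dr":[0,0,0],"linear":[0.04,0,0],"claw":1},{"dr":[0,0,0],"linear":[0.09,0,0],"claw":1},{"dr":[0,0,0],"linear":[0.14,0,0],"claw":1},{"dr":[0,0,0],"linear":[0.19,0,0],"claw":1},{"dr":[0,0,0],"linear":[0.24,0,0],"claw":1},{"dr":[0,0,0],"linear":[0.29,0,0],"claw":1},{"dr":[0,0,0],"linear":[0.33,0,0],"claw":1},{"dr":[0,0,0],"linear":[0.35,0,0],"claw":1}]'
python3 - <<'E'
from cell import arm
import cv2,pickle
c=arm.capture("top");pickle.dump(c,open("pics/top5.pkl","wb"))
cv2.imwrite("pics/top5.png",cv2.convertScaleAbs(cv2.resize(c["pixels"][40:260,260:540,::-1],None,fx=2.7,fy=2.7,interpolation=cv2.INTER_CUBIC),alpha=1.7))
E
```

```text
time_s: 11.05
position: [0.4027, 0.2223, 0.3498]
orientation: [0.59, 0.807, 0.001, 0.001]
wrist_force: [0.0, 0.1, 0.1]
width: 0.006
grip_force: 0.0
```

View pics/top5.png

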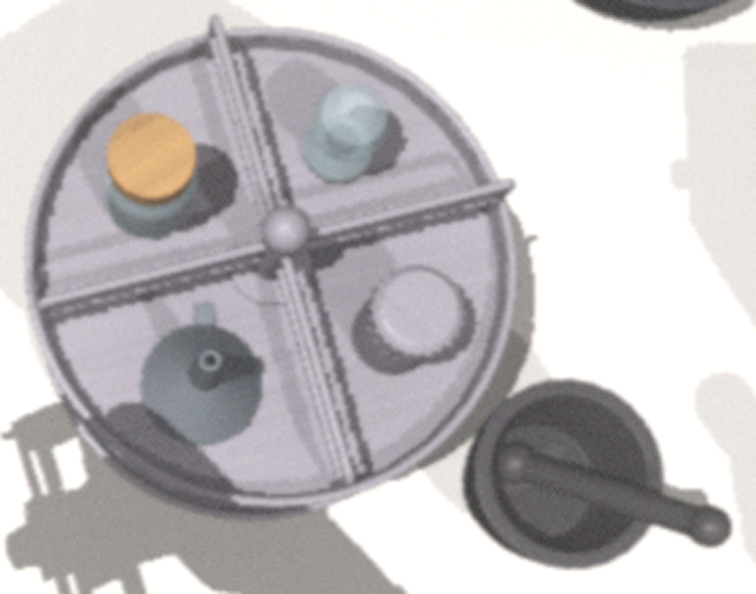

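The view is clear. Divider ends are at (214,20), (45,301), (350,478) and (511,184), the tin cap is at (418,310), and all the items are standing with the mortar unmoved.

Run:
```python
from plan import *
c=pickle.load(open("pics/top5.pkl","rb"))
f=lambda u,v:(260+(u+.5)/2.7-.5,40+(v+.5)/2.7-.5)
D=[ray(c,f(*p),.216)[:2] for p in((214,20),(45,301),(350,478),(511,184))];print(np.mean(D,0))
a=[np.degrees(np.arctan2(*(d-A)[::-1]))%90 for d in D];print(a,np.mean(a)-135)
t=ray(c,f(418,310),.234)[:2]-A;print(np.hypot(*t),np.degrees(np.arctan2(t[1],t[0])))
print(arm.sense()["dq"].round(3))
```

```text
[ 0.63802904 -0.09475038]
[np.float64(16.52012072142804), np.float64(15.629764406197523), np.float64(16.335204870465645), np.float64(16.484949611190785)] -118.7574900976795
0.08688543867773175 -119.09516715490169
[ 0.035 -0.012  0.031  0.012 -0.012  0.003  0.094]
```

```bash
python3 -m pendant '[{"dr":[0,0,0],"linear":[0,0,0],"claw":1},{"dr":[0,0,0],"linear":[0,0,0],"claw":1},{"dr":[0,0,0],"linear":[0,0,0],"claw":1}]'; python3 -c "
from cell import arm
print(arm.hand_in())"
```

```text
time_s: 11.48
position: [0.4043, 0.2188, 0.3486]
orientation: [0.592, 0.806, -0.0, 0.0]
wrist_force: [-0.5, -0.2, 0.5]
width: 0.008
grip_force: 0.0
the job is handed in; nothing more can be done
None
```

I turned the rack about 58° by pushing one upper-tier divider, and the tin now stands in line between the column and the mortar to within about 0.5° as measured from the top camera; the last picture showed everything on the upper tier standing and the mortar unmoved, the arm was clear, and the job is handed in at about 11.5 s.

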